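Clamp the whetstone in its T-slot holder with the quarter-turn jaw

ROBOT

A 6-joint arm with a two-finger parallel gripper is mounted at the origin on a cart in front of the work surface, level with it; the furniture and walls round the work are solid. World frame = base frame: x ahead of the robot, y to its left, z up, the work surface at z = 0. Lengths are in m, angles in rad, forces in N, time in s.
With the tool pointing down it reaches from about 0.325 to 0.775 m from the base axis. Payload 5.5 kg.
Tool frame: the origin (TCP) lies where the fingers leave the gripper's body, on its centre line; the fingertips stand ahead of it and the grasp point (between the pads) lies 61 mm ahead of it (arm.tcp_to_tips is the z of the fingertips in the tool frame, in m); z points along the fingers, y is the line along which they close (so a half turn about z gives the same grasp; the last joint's range is limited). The gripper opens to 88 mm and grips with 3 to 60 N. Pads are 20 mm wide; open, the fingers measure 115 mm over their backs; the gripper's body (75 mm by 178 mm) begins 61 mm behind the grasp point.
Start: joints at [1.282, 0.091, 1.231, -0, 1.82, -0.057], TCP at [0.138, 0.584, 0.303] pointing down, gripper open.
Joint ranges: [-2.87, 2.87], [-0.86, 2.18], [0.17, 2.46], [-1.51, 4.65], [0.06, 2.69], [-2.65, 2.65]. Speed limits (rad/s): [2.57, 2.57, 3.01, 3.14, 3.14, 3.14].

INTERFACE

Orientations are given as a unit quaternion [x, y, z, w].
In Python, from cell import arm gives the robot as it stands. Calls block until the motion is done:
- arm.goto(position, orientation): joint-space move of the TCP to a pose.
- arm.servo_line(position, rot=None, max_speed=0.15, until_force=None): straight line of the TCP; rot=None keeps the orientation; max_speed is the mean speed in m/s. With until_force (N) it stops when the force on the tool has changed by that much, and returns True; else False.
- arm.set_joints(angles): joint-space move.
- arm.open() and arm.grasp(): open the fingers fully, or close them until they stop; the grip force is fixed at half the most.
- arm.wait(seconds).
- arm.inverse_kinematics(position, orientation): joint angles nearest the present ones, or None.
- arm.read_state(): the state.
- arm.read_camera(name): name is "side" or "top"; returns a dict with "color" (480x640x3 uint8, red, green, blue), "fx", "fy", "cx", "cy" (pixels), "R" (3x3) and "t" (3): a world point X has camera coordinates R X + t. Camera axes: x right, y down, z forward; pixel columns grow to the right and rows downward; lengths in m; the calibration is good to about 2 mm. A picture is of the moment at which its call begins. There is no depth.
A pose or a line that the arm cannot do raises arm.PlanningError and nothing moves.
- arm.close_job(): hands the job in; it is judged then, once.
The state is a dict: "t": time; "q": joint angles; "dq": joint speeds; "tau": joint torques, N m; "eef_pos": TCP position; "tcp_rot": TCP orientation; "contact_force": force on the tool from outside, world axes, zero at the start; "moment": the same for the moment, N m; "finger_gap": opening from 0.0 (shut) to 1.0 (fully open); "gripper_force": force on a finger pad.
Only numpy, scipy, OpenCV 4.12 (cv2) and the standard library are available. Lean on these libraries where they do the work, as an engineer would, in place of code of your own. Each camera call takes 0.05 s, during which the arm holds its last target. There are 200 camera calls.

TASK

Get the whetstone ready for sharpening: drop the loose jaw's T-head into the slot of the aluminium holder behind the stone, rubber pad towards the stone, and slide it along until the stone is pushed right up against the far jaw and sits firmly gripped between the two rubber pads. Then push the orange knob down against its spring, twist it a quarter turn clockwise to lock the jaw there, ease the knob up until its spring holds, and let go. The stone is brittle and the lock is small, so feel your way and force nothing, and leave the bowl and the mug where they are.

Things in the scene. Friction and masses are not known exactly. Their poses are not given: they have to be found in the camera images.
- holder: Whetstone holder fixed to the worktop: aluminium rail 62 mm wide, 350 long, its flat top 30 mm up, black end caps. Origin under its middle on the worktop; y along the rail, x across. A black far jaw (rubber pad towards the stone) is screwed on near the +y end; its place is not measured: its pad is 3 to 40 mm beyond the stone's +y end at the start. Feel for it.
- slot_entry (a point): Middle of the T-slot's mouth, level with the rail's top, 131 mm from the holder's middle towards -y; axes as the holder's. The slot runs along the rail, open from y = -167 mm (holder) to the stone: mouth 17 mm wide between lips 5 mm thick, channel below 36 mm wide, 17 mm deep. Put in with the knob axis here, the jaw's pad stands at least 10 mm short of the stone.
- stone: Whetstone, red-brown layer on cream, 50 x 150 x 20 mm (x, y, z), about 0.35 kg, loose on the rail's top over the slot, long side along the rail. Origin in the centre of its underside. It slides when pushed along the rail with 1 to 4 N.
- jaw: The loose jaw, 0.26 kg, at first standing on its T-head on the worktop: black base 56 mm (x), y from -30 to +38 mm, 10 mm thick, with a plate 18 mm high at its +y side. Origin on the knob's axis in the base's underside, which lies on the rail's top in use; +y is the side that faces the stone. Two keys 14.5 mm wide, 3.5 mm deep under the base fit the slot.
- pad_face (a point): Centre of the face of the jaw's rubber pad, 44 mm in +y from the knob's axis, 9 mm above the base's underside; 46 mm wide, 14 high. The pad is sprung: it starts to give at 1 N, takes 2 N more per mm, and is hard after 5 mm.
- knob_grip (a point): Centre of the grip on the orange knob, on its axis 40 mm above the base's underside. The knob is a wing 38 mm long (this point's x), 15 thick (y), 30 high, from 21 to 51 mm above the underside. Unlocked it lies along the jaw's x, across the rail; locked, along the rail. 11 mm are free between wing and base; the knob's stroke takes 7 of them.
- t_head (a point): Centre of the underside of the steel T-head on the knob's stem, 9.5 mm below the base's underside. The head is 7 mm high and 14.5 x 30 mm; its long side is this point's y, along the jaw's y and the slot when unlocked. With the knob up it lies between the slot's lips and cannot turn until it is pushed below them.
- jaw_plunger (a joint): How far knob and T-head are pushed down, in m: 0 up, 0.007 hard stop. The spring starts to give at 9 N and takes 1.5 N more per mm (19.5 N at the stop). The head is clear of the lips from 0.0025 on; locked, the spring draws it up against their underside (about 0.0025) and only then holds the jaw: let go from lower, the jaw may jump back.
- jaw_knob (a joint): Turn of the knob in rad, growing clockwise seen from above: 0 unlocked (wing across the rail, T-head along the slot), 1.571 locked (wing along the rail, T-head across under the lips), hard stops at both. Turns easily (0.03 N m) once pushed down far enough.
- water_bowl: White pinch bowl, 105 mm across and 51 mm high, standing loose on the worktop. Origin in the centre of its underside.
- striped_mug: White mug with dark stripes, 90 mm across, 88 mm high, standing loose on the worktop. Origin in its underside.
Things that resemble listed ones, but are neither listed nor needed, are in the scene too. There is more than one size of the stone; the one meant has the size given above.

How it is judged:
By the outcome, as a careful person would: the job done as asked, in the order asked, and still so for the second after the job is handed in, with the robot touching nothing.
It also fails if it takes over 69 s, if anything falls off the work surface, if the arm or the gripper's body presses on something with over 40 N, if the wrist force passes 120 N, or if a joint passes its speed limit or range.

## Working session

There is one attempt and no reset: what is moved stays moved. The work goes in short steps, each a Python script; the robot and the scene stay as the last script left them, time stands still between calls to the robot, and variables do not carry over. Pictures are saved under pics/ and viewed, at most 10 in all, crops included, and the job is handed in when it is done.

```bash
ls; mkdir -p pics; python3 - <<'E'
from cell import arm
import cv2,pickle
d={}
for n in("top","side"):
    c=arm.read_camera(n); d[n]=c; cv2.imwrite(f"pics/{n}0.png",c["color"][:,:,::-1])
    print(n,c["fx"],c["cx"],c["cy"],c["R"],c["t"])
pickle.dump(d,open("cam0.pkl","wb"))
print(arm.tcp_to_tips,arm.read_state())
E
```

```text
pics
top 501.9330776966192 321.5893800787114 236.94602810008274 [[-0.0327947  -0.99945771 -0.00296374]
 [-0.97888237  0.03271795 -0.20178911]
 [ 0.20177665 -0.00371646 -0.97942451]] [0.05597675 0.54629649 1.03792487]
side 605.3183388386011 311.0745517452294 244.37603011212215 [[ 9.59135611e-01 -2.82946720e-01  1.81927571e-04]
 [-2.14747917e-01 -7.28372985e-01 -6.50658226e-01]
 [ 1.84234122e-01  6.24030407e-01 -7.59370686e-01]] [-0.53736257  0.19146046  1.47144856]
0.08 {'t': 0.1, 'q': array([ 1.28229645e+00,  9.17897617e-02,  1.23175590e+00, -1.02055684e-05,
        1.81980420e+00, -5.66792193e-02]), 'dq': array([-0.00016692, -0.00077369, -0.00344146, -0.00035114,  0.00101167,
       -0.0013323 ]), 'tau': array([ 1.53656012e-03, -4.47858703e+01, -4.07570207e+01,  6.99060364e-02,
        2.84688285e-02, -1.19452448e-04]), 'eef_pos': array([0.13780631, 0.58383105, 0.30162152]), 'tcp_rot': array([ 1.15652156e-01,  9.93289387e-01, -8.66403124e-04, -1.46013640e-04]), 'contact_force': array([ 0.02720934, -0.26700397, -0.05979036]), 'moment': array([-0.05241895, -0.0448624 ,  0.03296434]), 'gripper_force': 0.0, 'finger_gap': 0.9984212382037774}
```

View pics/top0.png

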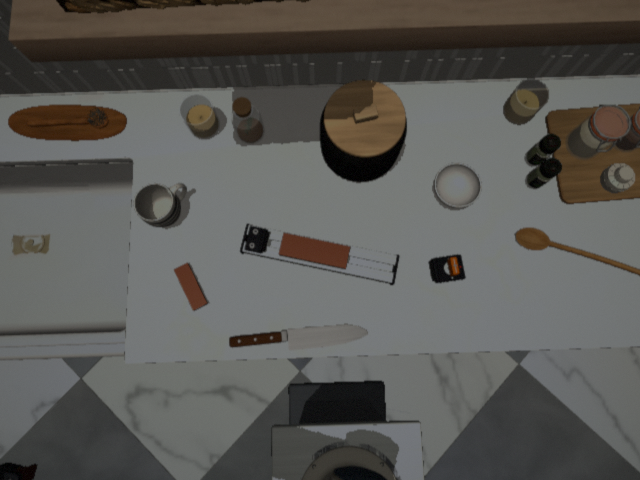

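View pics/side0.png

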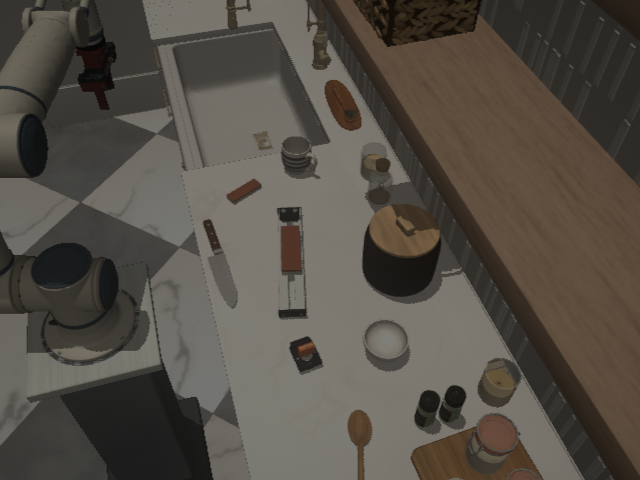

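```bash
cat > vis.py <<'E'
import numpy as np,cv2
def proj(c,X):
    p=c["R"]@np.asarray(X,float)+c["t"]; return np.array([c["fx"]*p[0]/p[2]+c["cx"],c["fy"]*p[1]/p[2]+c["cy"]])
def ray(c,uv,z):
    d=c["R"].T@np.array([(uv[0]-c["cx"])/c["fx"],(uv[1]-c["cy"])/c["fy"],1.]); o=-c["R"].T@c["t"]
    return o+d*(z-o[2])/d[2]
def orange(c,sat=150):
    h=cv2.cvtColor(c["color"],cv2.COLOR_RGB2HSV); return h
def biggest(m,box):
    u0,v0,u1,v1=box; k=np.zeros_like(m); k[v0:v1,u0:u1]=m[v0:v1,u0:u1]
    cs,_=cv2.findContours(k,cv2.RETR_EXTERNAL,cv2.CHAIN_APPROX_NONE); return max(cs,key=cv2.contourArea)
E
python3 - <<'E'
import pickle,cv2,numpy as np
d=pickle.load(open("cam0.pkl","rb"))
def crop(n,u0,v0,u1,v1,w,h):
    a=d[n]["color"][v0:v1,u0:u1,::-1]
    return np.clip(cv2.resize(a,(w,h),interpolation=cv2.INTER_CUBIC).astype(float)*1.5,0,255).astype(np.uint8)
a=crop("top",230,210,410,300,800,400)
b=crop("top",420,243,480,293,240,200); c=crop("side",280,325,340,375,240,200); e=crop("side",265,200,325,250,240,200)
r=np.hstack([b,c,e]); r=np.pad(r,((0,0),(0,80),(0,0)))
cv2.imwrite("pics/z0.png",np.vstack([a,r]))
for n,v in d.items():
    h=cv2.cvtColor(v["color"],cv2.COLOR_RGB2HSV)
    for p in [(456,265),(315,250)] if n=="top" else [(306,351),(290,250)]: print(n,p,h[p[1],p[0]])
E
```

```text
top (456, 265) [ 12  99 100]
top (315, 250) [  8 157  86]
side (306, 351) [  9 135  66]
side (290, 250) [  8 129  81]
```

View pics/z0.png

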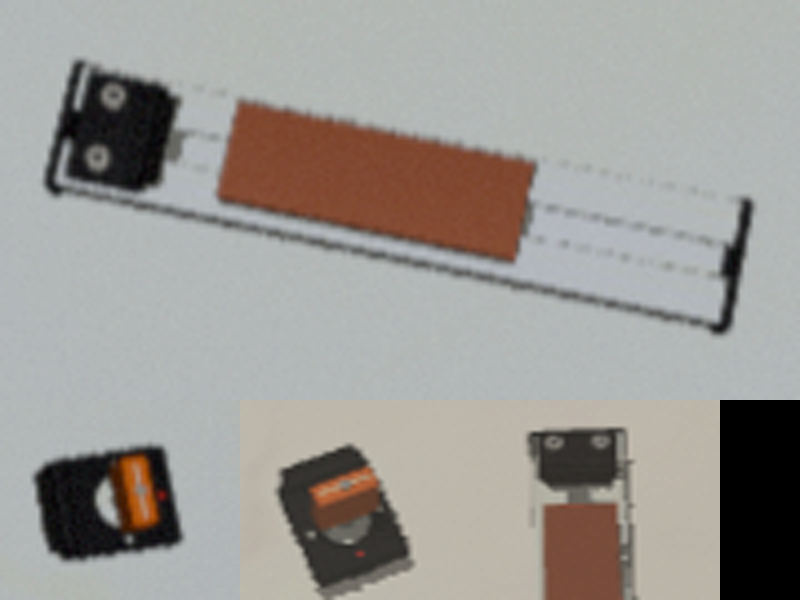

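```bash
python3 - <<'E'
import pickle,cv2,numpy as np
from vis import *
d=pickle.load(open("cam0.pkl","rb")); np.set_printoptions(precision=4,suppress=True)
T,S=d["top"],d["side"]
def P(u,v,n="top",z=.03):return ray(d[n],(230+u*.225,210+v*.225),z)[:2]
q=[P(80,62),P(52,190),P(725,328),P(749,201)]
print("cap corners",q,"lens",[np.linalg.norm(q[i]-q[(i+1)%4]) for i in range(4)],"mid",np.mean(q,0))
for e in(q[0]-q[3],q[1]-q[2],):print("yaw",np.degrees(np.arctan2(-e[0],e[1])))
def rect(n,lo,hi,box,z):
    h=cv2.cvtColor(d[n]["color"],cv2.COLOR_RGB2HSV); c=biggest(cv2.inRange(h,lo,hi),box)
    if z is None: return c
    w=np.array([ray(d[n],p[0],z)[:2] for p in c],np.float32)
    r=cv2.minAreaRect(w*1000); print(n,"z",z,r,len(c)); return c
rect("top",(3,110,40),(15,255,255),(270,225,360,275),.05)
rect("side",(3,90,40),(15,255,255),(275,222,305,275),.05)
for vmin in(85,100,120):
  rect("top",(5,90,vmin),(18,255,255),(430,250,470,285),.0605)
for vmin in(90,110,130):
  rect("side",(5,90,vmin),(18,255,255),(285,335,325,370),.0605)
# black jaw base
for z in(.0195,.0375): rect("top",(0,0,0),(180,255,45),(425,250,470,290),z)
for n,b in(("top",(430,250,470,285)),("side",(285,335,325,370))):
    h=cv2.cvtColor(d[n]["color"],cv2.COLOR_RGB2HSV); m=cv2.inRange(h,(5,90,40),(18,255,255))
    print(n,np.sort(h[...,2][(m>0)&(np.indices(m.shape)[1]>b[0])&(np.indices(m.shape)[1]<b[2])&(np.indices(m.shape)[0]>b[1])&(np.indices(m.shape)[0]<b[3])])[::12])
E
```

```text
cap corners [array([0.5884, 0.2019]), array([0.5233, 0.216 ]), array([ 0.4433, -0.1153]), array([ 0.5062, -0.1311])] lens [np.float64(0.06666026888355606), np.float64(0.3408280655982934), np.float64(0.0648430520921032), np.float64(0.3429745096342675)] mid [0.5153 0.0429]
yaw -13.878036604397632
yaw -13.576766185086685
top z 0.05 ((519.9607543945312, 54.9268798828125), (147.47120666503906, 48.425689697265625), 76.08989715576172) 170
side z 0.05 ((520.6907958984375, 53.4438362121582), (152.7408905029297, 48.2093620300293), 76.55133056640625) 121
top z 0.0605 ((475.87060546875, -244.34251403808594), (35.21440887451172, 13.172849655151367), 6.282211780548096) 39
top z 0.0605 ((475.2645263671875, -244.42041015625), (33.38479995727539, 12.302776336669922), 6.286743640899658) 37
top z 0.0605 ((464.099609375, -245.88238525390625), (3.1155059337615967, 0.0), 131.82215881347656) 2
side z 0.0605 ((475.6443786621094, -245.52935791015625), (36.08810043334961, 13.012517929077148), 6.396978378295898) 35
side z 0.0605 ((475.53033447265625, -244.82839965820312), (34.00535583496094, 10.712183952331543), 6.914502143859863) 41Traceback (most recent call last):
  File "<stdin>", line 19, in <module>
  File "<stdin>", line 10, in rect
  File "vis.py", line 11, in biggest
    cs,_=cv2.findContours(k,cv2.RETR_EXTERNAL,cv2.CHAIN_APPROX_NONE); return max(cs,key=cv2.contourArea)
                                                                             ~~~^^^^^^^^^^^^^^^^^^^^^^^^
ValueError: max() iterable argument is empty
```

```bash
cat > h.py <<'E'
from cell import arm
import numpy as np
np.set_printoptions(precision=4,suppress=True)
Y=np.radians(-13.7); A=np.array([-np.sin(Y),np.cos(Y),0]); B=np.array([np.cos(Y),np.sin(Y),0])
def Q(deg): a=np.radians(deg)/2; return np.array([np.cos(a),np.sin(a),0,0])
def psi(): q=arm.read_state()["tcp_rot"]; return np.degrees(2*np.arctan2(q[1],q[0]))
def st(m=""):
    s=arm.read_state(); p=s["eef_pos"];f=s["contact_force"]
    print(m,"t%.1f"%s["t"],"pos",p,"along %.4f lat %.4f"%(p@A,p@B),"psi %.1f"%psi(),"F a %.1f b %.1f z %.1f"%(f@A,f@B,f[2]),"mz %.2f"%s["moment"][2],"gap %.3f grip %.0f"%(s["finger_gap"],s["gripper_force"])); return s
def at(al,la,z): return A*al+B*la+np.array([0,0,z])
E
python3 - <<'E'
from h import *
J=np.array([.4757,-.2448,0])
arm.goto(J+[0,0,.20],Q(96.4)); st()
print(arm.servo_line(J+[0,0,.1115],max_speed=.08,until_force=4)); st("down")
arm.grasp(); st("centred"); arm.open()
arm.servo_line(J+[0,0,.145],max_speed=.1)
arm.goto(J+[0,0,.145],Q(186.4)); st()
print(arm.servo_line(J+[0,0,.1110],max_speed=.08,until_force=4)); st("down")
arm.grasp(); st("grasped")
print(arm.servo_line(J+[0,0,.19],max_speed=.08)); st("lift")
E
```

```text
t3.2 pos [ 0.4761 -0.2442  0.2001] along -0.1245 lat 0.5204 psi 96.5 F a 0.2 b 0.6 z -0.7 mz 0.03 gap 1.002 grip 0
False
down t4.5 pos [ 0.476  -0.245   0.1123] along -0.1253 lat 0.5205 psi 96.4 F a -0.4 b 0.3 z 0.0 mz 0.01 gap 1.000 grip 0
centred t5.3 pos [ 0.4757 -0.2448  0.1115] along -0.1252 lat 0.5201 psi 96.4 F a 0.2 b -0.2 z 0.1 mz 0.00 gap 0.436 grip 30
 t8.1 pos [ 0.4756 -0.2447  0.1446] along -0.1251 lat 0.5200 psi 186.3 F a 1.0 b -0.7 z 0.4 mz 0.01 gap 0.997 grip 0
False
down t8.7 pos [ 0.4755 -0.2447  0.1105] along -0.1251 lat 0.5200 psi 186.4 F a -0.8 b -0.3 z 0.1 mz 0.04 gap 0.997 grip 0
grasped t9.8 pos [ 0.4757 -0.2448  0.111 ] along -0.1251 lat 0.5201 psi 186.4 F a 0.2 b -0.7 z 0.9 mz -0.01 gap 0.166 grip 30
False
lift t10.9 pos [ 0.4755 -0.2447  0.1892] along -0.1251 lat 0.5199 psi 186.4 F a -0.1 b 0.4 z -2.9 mz 0.03 gap 0.172 grip 30
```

```bash
python3 - <<'E'
from h import *
import cv2,pickle
arm.goto(at(.033,.4925,.19),Q(166.3)); arm.servo_line(at(.033,.4925,.152),max_speed=.1); arm.wait(.3); st()
d={n:arm.read_camera(n) for n in("top","side")}; pickle.dump(d,open("cam1.pkl","wb"))
a=d["top"]["color"][215:305,300:420,::-1]; b=d["side"]["color"][230:350,235:355,::-1]
r=np.hstack([cv2.resize(a,(400,300),interpolation=cv2.INTER_CUBIC),cv2.resize(b,(400,400),interpolation=cv2.INTER_CUBIC)[:300]*1])
cv2.imwrite("pics/hover.png",np.clip(r*1.5,0,255).astype(np.uint8))
E
```

```text
t12.5 pos [ 0.4866 -0.0847  0.1527] along 0.0330 lat 0.4928 psi 166.3 F a 1.2 b 0.5 z -2.0 mz 0.02 gap 0.171 grip 30
```

View pics/hover.png

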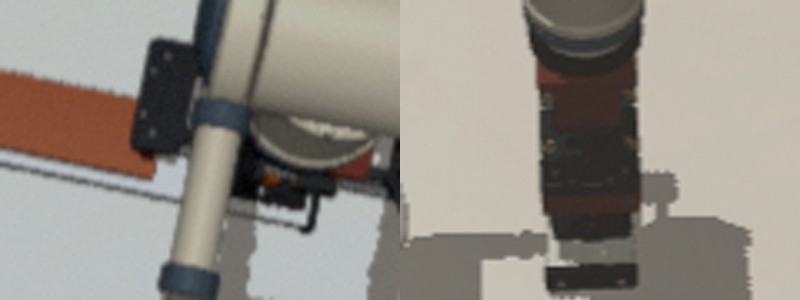

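```bash
python3 - <<'E'
from h import *
print(arm.servo_line(at(.033,.4925,.1325),max_speed=.025,until_force=4)); arm.wait(.2); st()
E
```

```text
False
 t13.7 pos [ 0.4861 -0.0845  0.1324] along 0.0330 lat 0.4923 psi 166.3 F a 0.3 b -1.8 z -3.0 mz -0.03 gap 0.172 grip 30
```

```bash
python3 - <<'E'
from h import *
print(arm.servo_line(at(.033,.4925,.1295),max_speed=.01,until_force=2.5)); s=st("seat"); z=s["eef_pos"][2]
for sg in(1,-1):
    print(arm.servo_line(at(.033,.4925+sg*.003,z+.0005),max_speed=.008,until_force=3)); st("lat%+d"%sg)
    arm.servo_line(at(.033,.4925,z+.0005),max_speed=.02)
arm.wait(.2);st()
E
```

```text
True
seat t13.9 pos [ 0.4859 -0.0845  0.1315] along 0.0330 lat 0.4921 psi 166.3 F a -0.4 b 0.8 z 2.1 mz 0.04 gap 0.170 grip 30
True
lat+1 t14.2 pos [ 0.4861 -0.0845  0.1314] along 0.0330 lat 0.4923 psi 166.3 F a -0.5 b 0.4 z 4.4 mz 0.03 gap 0.166 grip 30
True
lat-1 t14.8 pos [ 0.484  -0.084   0.1314] along 0.0330 lat 0.4901 psi 166.3 F a 0.1 b 1.2 z 3.3 mz -0.02 gap 0.167 grip 30
 t15.3 pos [ 0.4862 -0.0846  0.1316] along 0.0330 lat 0.4924 psi 166.3 F a 0.0 b 0.5 z -1.1 mz -0.01 gap 0.172 grip 30
```

```bash
python3 - <<'E'
from h import *
for i in range(2):
    print(arm.servo_line(at(.033,.4945,.1318),max_speed=.008,until_force=3)); st("lat+")
    if abs(arm.read_state()["eef_pos"]@B-.4945)<.0008: break
    arm.servo_line(at(.033,.4922,.1318),max_speed=.02)
arm.servo_line(at(.033,.4918,.1318),max_speed=.02);arm.wait(.15);st()
print(arm.servo_line(at(.050,.4918,.1318),max_speed=.03,until_force=4)); arm.wait(.2); st("slide")
print(arm.servo_line(at(.075,.4918,.1318),max_speed=.02,until_force=3.5)); arm.wait(.2); st("slide2")
E
```

```text
True
lat+ t15.5 pos [ 0.4868 -0.0847  0.1315] along 0.0330 lat 0.4930 psi 166.3 F a 1.0 b -0.6 z 4.6 mz -0.02 gap 0.170 grip 30
True
lat+ t16.0 pos [ 0.4863 -0.0846  0.1315] along 0.0330 lat 0.4924 psi 166.3 F a 0.2 b 0.9 z 3.0 mz 0.01 gap 0.171 grip 30
 t16.6 pos [ 0.4856 -0.0844  0.1317] along 0.0330 lat 0.4918 psi 166.3 F a 1.2 b 2.0 z -0.5 mz -0.01 gap 0.164 grip 30
False
slide t17.6 pos [ 0.4896 -0.0676  0.1317] along 0.0503 lat 0.4917 psi 166.3 F a 1.8 b -0.8 z -1.1 mz -0.01 gap 0.166 grip 30
True
slide2 t18.4 pos [ 0.4918 -0.0592  0.1315] along 0.0590 lat 0.4918 psi 166.3 F a 2.9 b 0.3 z 4.0 mz 0.01 gap 0.166 grip 30
```

```bash
cat >> h.py <<'E'
def F(n=10):
    f=[]
    for _ in range(n): arm.wait(.02); f.append(arm.read_state()["contact_force"])
    f=np.mean(f,0); return np.array([f@A,f@B,f[2]])
E
python3 - <<'E'
from h import *
Z=.1321
arm.servo_line(at(.059,.4918,Z),max_speed=.02); print("base",F(),"%.1f"%arm.read_state()["t"])
for al in np.arange(.063,.096,.004):
    r=arm.servo_line(at(al,.4918,Z),max_speed=.025,until_force=6); f=F(5)
    s=arm.read_state(); print(r,"%.1f"%s["t"],"al %.4f la %.4f"%(s["eef_pos"]@A,s["eef_pos"]@B),f)
    if r or f[0]<-5: break
E
```

```text
base [-1.1429  0.3936  0.7248] 18.8
False 19.2 al 0.0629 la 0.4916 [-3.5581 -0.1735 -0.426 ]
False 19.6 al 0.0674 la 0.4917 [-1.3735  0.1345 -2.203 ]
False 20.0 al 0.0712 la 0.4917 [-0.7183 -0.185  -2.6439]
False 20.4 al 0.0752 la 0.4918 [-0.7759 -0.3983 -2.9174]
False 20.8 al 0.0792 la 0.4918 [-0.9693 -0.1196 -2.9304]
False 21.2 al 0.0831 la 0.4918 [-0.9027  0.0112 -3.4531]
False 21.6 al 0.0871 la 0.4918 [-0.91    0.1338 -2.4471]
False 21.9 al 0.0910 la 0.4918 [-2.5158 -0.0301 -3.091 ]
False 22.3 al 0.0939 la 0.4918 [-7.3096 -0.0512 -2.4789]
```

```bash
python3 - <<'E'
from h import *
import cv2,pickle
d={n:arm.read_camera(n) for n in("top","side")}; pickle.dump(d,open("cam2.pkl","wb"))
a=d["top"]["color"][205:295,230:350,::-1]; b=d["side"]["color"][190:280,245:365,::-1]
r=np.hstack([cv2.resize(a,(400,300),interpolation=cv2.INTER_CUBIC),cv2.resize(b,(400,300),interpolation=cv2.INTER_CUBIC)])
cv2.imwrite("pics/grip.png",np.clip(r*1.6,0,255).astype(np.uint8))
s=arm.read_state();al=s["eef_pos"]@A
print("al",al,F(5))
E
```

```text
al 0.0938749550340737 [-7.8357  0.1232 -2.1452]
```

View pics/grip.png

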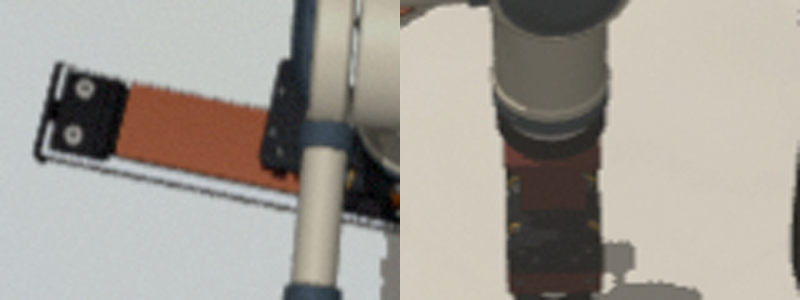

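```bash
python3 - <<'E'
from h import *
al=.0940
for z in(.1313,.1290,.1267):
    r=arm.servo_line(at(al,.4918,z),max_speed=.012,until_force=20); s=st(str(r)); print(F(5))
E
```

```text
False t22.8 pos [ 0.5    -0.026   0.1318] along 0.0932 lat 0.4919 psi 166.2 F a -7.1 b 0.2 z -0.0 mz 0.02 gap 0.170 grip 30
[-6.7401 -0.5929 -0.4187]
False t23.2 pos [ 0.5    -0.0259  0.1312] along 0.0932 lat 0.4919 psi 166.2 F a -7.0 b -5.8 z 7.8 mz 0.04 gap 0.173 grip 30
[-7.3193 -5.1661  8.0932]
False t23.6 pos [ 0.5    -0.0259  0.1294] along 0.0932 lat 0.4920 psi 166.2 F a -7.1 b -7.9 z 10.8 mz -0.01 gap 0.168 grip 30
[-7.4547 -6.6294 11.158 ]
```

```bash
python3 - <<'E'
from h import *
al,la,z=.0940,.4918,.1267
for i in range(6):
    f=F(5)
    if f[2]>15: break
    la+=np.clip(.0002*f[1],-.0012,.0012); z-=.0015 
    r=arm.servo_line(at(al,la,z),max_speed=.012,until_force=15); s=st("%s cmd la %.4f z %.4f"%(r,la,z)); 
print(F(5))
E
```

```text
False cmd la 0.4906 z 0.1252 t24.1 pos [ 0.4997 -0.0259  0.1287] along 0.0932 lat 0.4916 psi 166.2 F a -7.2 b -4.9 z 11.9 mz -0.06 gap 0.169 grip 30
False cmd la 0.4896 z 0.1237 t24.5 pos [ 0.4994 -0.0258  0.1279] along 0.0932 lat 0.4913 psi 166.2 F a -7.3 b -1.5 z 12.9 mz 0.02 gap 0.171 grip 30
False cmd la 0.4891 z 0.1222 t24.9 pos [ 0.4993 -0.0258  0.1269] along 0.0932 lat 0.4912 psi 166.2 F a -7.7 b -1.7 z 14.4 mz -0.01 gap 0.169 grip 30
False cmd la 0.4887 z 0.1207 t25.2 pos [ 0.4992 -0.0258  0.1259] along 0.0932 lat 0.4911 psi 166.2 F a -7.1 b -1.3 z 15.8 mz 0.02 gap 0.174 grip 30
[-7.6961 -2.0513 16.1977]
```

```bash
python3 - <<'E'
from h import *
al,la,z=.0940,.4887,.1207
print("q6",arm.read_state()["q"][5])
for p in(156,136,111,86,76.3):
    arm.servo_line(at(al,la,z),rot=Q(p),max_speed=.02); s=st(str(p)); f=F(4); print(f)
    if abs(s["moment"][2])>.6 or abs(f[0]+7.5)>5 or abs(f[1])>8: print("STOP");break
E
```

```text
q6 -1.4483720211804136
156 t25.7 pos [ 0.4981 -0.0257  0.1254] along 0.0930 lat 0.4901 psi 155.9 F a -9.4 b -4.7 z 17.1 mz 0.01 gap 0.169 grip 30
[-8.8049 -4.8759 17.2139]
136 t26.3 pos [ 0.498  -0.026   0.1253] along 0.0927 lat 0.4900 psi 135.9 F a -9.3 b -5.9 z 17.1 mz -0.01 gap 0.169 grip 30
[-9.6558 -5.3674 17.4587]
111 t26.9 pos [ 0.4978 -0.0261  0.1252] along 0.0926 lat 0.4898 psi 110.9 F a -9.8 b -6.8 z 18.0 mz -0.02 gap 0.169 grip 30
[-10.0803  -6.3794  17.2183]
86 t27.6 pos [ 0.4975 -0.0261  0.1251] along 0.0925 lat 0.4895 psi 85.9 F a -9.9 b -6.9 z 17.5 mz -0.07 gap 0.169 grip 30
[-10.8496  -7.3371  17.2651]
76.3 t28.0 pos [ 0.4974 -0.0261  0.125 ] along 0.0925 lat 0.4894 psi 76.2 F a -9.6 b -7.9 z 18.2 mz -0.03 gap 0.164 grip 30
[-10.788   -7.6136  17.7557]
```

```bash
python3 - <<'E'
from h import *
al,la,z=.0940,.4887,.1207
arm.servo_line(at(al,la,z),rot=Q(71),max_speed=.02); s=st("over"); 
m=np.mean([(arm.wait(.02),arm.read_state()["moment"][2])[1] for _ in range(5)]); print("mz",m)
al,la=.0928,.4872
arm.servo_line(at(al,la,z),max_speed=.02); st("relieve"); print(F(5))
E
```

```text
over t28.3 pos [ 0.4977 -0.0259  0.1252] along 0.0927 lat 0.4897 psi 71.0 F a -10.7 b -6.3 z 17.3 mz 0.68 gap 0.169 grip 30
mz 0.6587847196898229
relieve t28.6 pos [ 0.4971 -0.0262  0.1258] along 0.0923 lat 0.4892 psi 71.0 F a -6.4 b -2.5 z 15.5 mz 0.61 gap 0.171 grip 30
[-6.9054 -2.8449 16.3057]
```

```bash
python3 - <<'E'
from h import *
al,la,z=.0937,.4869,.1207
arm.servo_line(at(al,la,z),rot=Q(75),max_speed=.02); st("set"); print(F(5))
for i in range(10):
    z+=.001; f=F(5)
    la+=.00025+np.clip(.0001*f[1],-.0006,.0006)
    arm.servo_line(at(al,la,z),max_speed=.01); f=F(5); s=arm.read_state(); p=s["eef_pos"]
    print("%.1f z %.4f al %.4f la %.4f mz %.2f"%(s["t"],p[2],p@A,p@B,s["moment"][2]),f)
    if f[2]<1.5: break
E
```

```text
set t28.9 pos [ 0.4971 -0.026   0.1258] along 0.0925 lat 0.4891 psi 75.0 F a -8.4 b -2.3 z 16.5 mz 0.02 gap 0.171 grip 30
[-9.6492 -1.6807 16.2135]
29.4 z 0.1265 al 0.0925 la 0.4891 mz -0.01 [-9.3697 -1.3131 14.9593]
29.9 z 0.1273 al 0.0925 la 0.4892 mz 0.00 [-9.3745 -1.0321 14.1648]
30.3 z 0.1280 al 0.0925 la 0.4892 mz 0.07 [-8.7251 -1.0289 13.3314]
30.7 z 0.1288 al 0.0925 la 0.4892 mz -0.01 [-9.1426 -1.0463 12.2523]
31.1 z 0.1289 al 0.0925 la 0.4893 mz 0.07 [-8.973   1.1193  8.2626]
31.5 z 0.1290 al 0.0925 la 0.4894 mz 0.03 [-8.2431  2.3442  4.1342]
32.0 z 0.1290 al 0.0925 la 0.4895 mz 0.06 [-8.6294  2.9825  0.6124]
```

```bash
python3 - <<'E'
from h import *
s=arm.read_state(); z=.1277;la=.4895;al=.0937
for i in range(8):
    f=F(5); p=arm.read_state()["eef_pos"]; print("al %.4f la %.4f z %.4f"%(p@A,p@B,p[2]),f)
    if f[0]>-1.2 and abs(f[1])<1.5: break
    al+=np.clip(.0003*(f[0]+.5),-.0007,.0007); la+=np.clip(.0002*f[1],-.0006,.0006)
    arm.servo_line(at(al,la,z),max_speed=.01)
st()
E
```

```text
al 0.0925 la 0.4895 z 0.1290 [-8.5235  2.7856 -0.0868]
al 0.0923 la 0.4900 z 0.1290 [-6.3865 -4.1995  4.2979]
al 0.0922 la 0.4898 z 0.1290 [-4.2209 -2.5208  6.5914]
al 0.0920 la 0.4896 z 0.1290 [-2.3555 -0.1422  5.282 ]
al 0.0918 la 0.4896 z 0.1290 [-1.0125  0.3485  5.9431]
 t33.5 pos [ 0.4974 -0.0267  0.129 ] along 0.0918 lat 0.4896 psi 75.0 F a -0.8 b 1.3 z 5.1 mz 0.00 gap 0.172 grip 30
```

```bash
python3 - <<'E'
from h import *
import cv2,pickle
p=arm.read_state()["eef_pos"]
arm.servo_line(at(p@A-.0002,p@B,.1290),max_speed=.01); arm.wait(.1); print(F(5))
arm.open(); st("open")
p=arm.read_state()["eef_pos"]; arm.servo_line(p+[0,0,.1],max_speed=.1); 
arm.set_joints([1.28,.09,1.23,0,1.82,-.057]); st()
d={n:arm.read_camera(n) for n in("top","side")}; pickle.dump(d,open("cam3.pkl","wb"))
a=d["top"]["color"][210:300,230:410,::-1]; b=d["side"]["color"][200:325,245:345,::-1]
r=np.hstack([cv2.resize(a,(500,250),interpolation=cv2.INTER_CUBIC),np.pad(cv2.resize(b,(200,250),interpolation=cv2.INTER_CUBIC),((0,0),(0,100),(0,0)))])
cv2.imwrite("pics/fin.png",np.clip(r*1.6,0,255).astype(np.uint8))
E
```

```text
[-0.5257  1.8371  0.265 ]
open t35.2 pos [ 0.4974 -0.0269  0.129 ] along 0.0916 lat 0.4896 psi 75.0 F a 0.3 b -0.6 z 0.9 mz 0.06 gap 1.002 grip 0
 t38.8 pos [0.1401 0.5833 0.3036] along 0.5999 lat -0.0021 psi 166.5 F a -0.8 b 0.3 z 0.8 mz -0.01 gap 0.997 grip 0
```

View pics/fin.png

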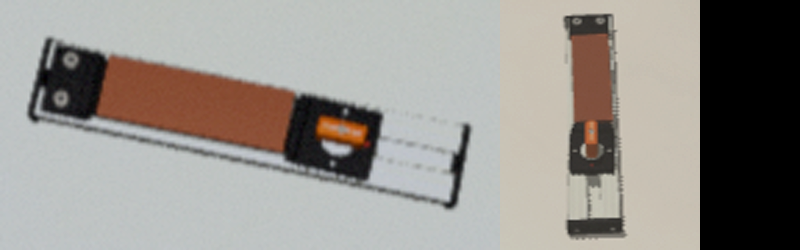

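The final view shows the wing along the rail and the stone against both jaws. A quick numeric check follows for knob angle and position, and for the bowl and mug.

```bash
python3 - <<'E'
import pickle,cv2,numpy as np
from vis import *
d=pickle.load(open("cam3.pkl","rb"));d0=pickle.load(open("cam0.pkl","rb"))
Y=np.radians(-13.7);A=np.array([-np.sin(Y),np.cos(Y)]);B=np.array([np.cos(Y),np.sin(Y)])
for n,b,v,z in(("top",(340,245,365,270),100,.0785),("side",(280,255,300,285),90,.0785),("top",(265,225,336,275),0,.05),("side",(276,215,300,261),0,.05)):
    h=cv2.cvtColor(d[n]["color"],cv2.COLOR_RGB2HSV); m=cv2.inRange(h,(3,90,max(v,40)),(18,255,255))
    w=np.array([ray(d[n],p[0],z)[:2] for p in biggest(m,b)],np.float32); r=cv2.minAreaRect(w*1000)
    c=np.array(r[0])/1000; print(n,"al %.4f la %.4f"%(c@A,c@B),r[1],r[2])
g=cv2.absdiff(d["top"]["color"],d0["top"]["color"]).max(2)
print("bowl/mug diff",(g[155:215,425:490]>25).sum(),(g[175:235,130:195]>25).sum())
E
```

```text
top al 0.0928 la 0.4910 (34.334861755371094, 11.461216926574707) 73.85443115234375
side al 0.0934 la 0.4905 (34.729740142822266, 9.890275955200195) 74.73892974853516
top al 0.2084 la 0.4932 (150.65994262695312, 49.032901763916016) 76.67123413085938
side al 0.2086 la 0.4941 (152.394775390625, 50.168724060058594) 77.51752471923828
bowl/mug diff 0 0
```

```bash
python3 -c "
from cell import arm
print(arm.close_job())"
```

```text
the job is handed in; nothing more can be done
None
```

The whetstone is clamped between the two rubber pads, with the near pad compressed about 3.5 mm by camera measurement. The jaw is locked with the knob turned to its stop and eased up, the bowl and mug are unmoved, and I handed the job in at about 39 s.

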